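# Click the speed dial round to its long mark and start

## Robot

A 7-joint arm with a two-finger parallel gripper is mounted at the origin on a cart in front of the work surface, level with it; the furniture and walls round the work are solid. World frame = base frame: x ahead of the robot, y to its left, z up, the work surface at z = 0. Lengths are in m, angles in rad, forces in N, time in s.
With the tool pointing down it reaches from about 0.425 to 0.925 m from the base axis. Payload 6.8 kg.
Tool frame: the origin (TCP) lies at the very end of the fingers, on their centre line; the grasp point (between the pads) lies 19 mm behind it; z points along the fingers, y is the line along which they close (so a half turn about z gives the same grasp; the last joint's range is limited). The gripper opens to 85 mm and grips with 20 to 120 N. Pads are 22 mm wide; open, the fingers measure 114 mm over their backs; the gripper's body (76 mm by 85 mm) begins 54 mm behind the grasp point. The pads swing forward as they close: fully open they stand 13 mm farther back than shut.
Start: joints at [-1.283, 0.477, 0.022, 1.555, -0.011, 1.109, -0.083], TCP at [0.26, 0.623, 0.231] pointing down, gripper open.
Joint ranges: [-2.96, 2.96], [-0.34, 2.1], [-1.41, 1.46], [0.24, 2.44], [-1.37, 4.51], [0.17, 1.92], [-2.96, 2.96]. Speed limits (rad/s): [2.39, 2.39, 3.14, 3.14, 3.14, 3.14, 3.14].

## Interface

Orientations are given as a 3x3 rotation matrix whose columns are the frame's x, y, z axes.
In Python, from workcell import status, viewer, robot gives the robot as it stands.
- The arm moves only by the shell command python3 -m handwheel 'ROWS' [FORCE]. ROWS is JSON, a list of rows, each a list of 3 entries, a list of its own where there are three numbers: the shift along the tool's x, y, z in m, then the turn about the tool's z in degrees, then the gripper's target within -1 to 1 (fully open at 1, half-way at 0, shut at -1). In form: [[[x, y, z], twist, hand], ...]. A call has 1 to 10 rows; each row shifts and turns the commanded pose from where the row before left it, along the tool's axes as they then stand; what a row does not reach is not made up. A row lasts 1/12 s, in which the tool goes at most 41.7 mm and 7.16 degrees, less where a joint would pass 70% of its speed; a pose out of reach is approached as far as the arm can. A call is refused whole if a number of a shift passes 0.0417 or a number of a turn 7.16, either way. A call with a gripper value outside its range is refused whole. The fingers move at their own pace and stop on an object; FORCE is the grip in N (left out, the last holds). Time passes only in rows, so rows that do not move let the fingers close. It gives the time, the measured TCP pose, the force, the opening and the grip force at its end, in the units of the state.
- status.state(): the state, without advancing time (a new reading comes with each control period).
- viewer.snapshot(name): name is "scene" or "top" or "wrist"; returns a dict with "color" (400x640x3 uint8, red, green, blue), "range_z" (400x640 float32, m along the optical axis (not along the pixel's ray), 0 where there is no reading), "intrinsics" (3x3 intrinsics, pixels), "dist" ([k1, k2, p1, p2, k3] as OpenCV has them; the pictures are not rectified), "rvec" (rotation vector, rad) and "tvec" (3), from world to camera coordinates, as OpenCV has them. Camera axes: x right, y down, z forward; pixel columns grow to the right and rows downward; lengths in m; the calibration is good to about 2 mm. A picture is of the moment at which its call begins.
- robot.sign_off(): hands the job in; it is judged then, once.
The state is a dict: "time": time; "q": joint angles; "dq": joint speeds; "joint_torque": joint torques, N m; "ee_pos": TCP position; "tcp_rot": TCP orientation; "contact_force": force on the tool from outside, world axes, zero at the start; "ft_torque": the same for the moment, N m; "finger_gap": opening from 0.0 (shut) to 1.0 (fully open); "gripper_force": force on a finger pad.
Only numpy, scipy, OpenCV 4.12 (cv2) and the standard library are available. Lean on these libraries where they do the work, as an engineer would, in place of code of your own. Each camera call takes 0.05 s, during which the arm holds its last target. There are 200 camera calls.

## Task

Set the speed controller on the bench and start it: with a fingertip pressed gently on the big knurled dial, turn it clockwise by friction, click by click, until it has clicked into the position where its white pointer line stands at the one long, broad mark on the case. Then press the round start button on the controller fully in and let it come back out. Nothing here is to be grasped: pick nothing up, and leave the tape measure, the screwdriver and the caliper beside the controller where they lie.

Things in the scene. Friction and masses are not known exactly. Their poses are not given: they have to be found in the camera images.
- controller: Speed controller: a low grey case, 170 (x) by 240 (y) by 50 mm high, fixed to the bench, turned by up to 0.35 rad. Origin: centre of its underside; x to its far side, y to its left, z up. On its level top: the dial, axis at (0, 35 mm), and the start button at (-20, -78 mm). Five flat marks round the dial, 30 degrees apart, run clockwise from its +y side (left), one for each click.
- dial (a joint): Dial angle in rad, growing clockwise seen from above. Clicks at 0, 0.524, 1.047, 1.571, 2.094; stops at -0.15 and 2.24. At 0 the pointer points along the case's +y, at 1.571 along +x, to the long mark. Starts below 1.15, nearly always in a click. Leaving a click takes about 0.03 N m; past half way it pulls itself into the next, and let go it settles in the nearest.
- dial_cap: Black knurled dial: flat disc, diameter 90 mm, 17 mm thick, ribbed rim, level top. Origin: on its axis, centre of its underside, 9 mm above the case; x along the white pointer line. It floats on a soft spring: 3 N to give, then 1.5 N per mm, at most 8 mm. A fingertip (friction 0.3 or more) on top, 28 mm off the axis, pressing it 4 to 6 mm down and moved in an arc, takes it round with some slip.
- dial_top (a point): Centre of the dial's top face, on its axis; 76 mm above the bench when nothing presses on it.
- long_mark (a point): Centre of the long, broad mark (26 by 7 mm, flat, black) on the case top, 64 mm from the dial's axis along the case's +x; the other four marks are 10 by 3 mm.
- start (a joint): Travel of the start button in m: 0 out, 0.006 fully in; grows as it is pressed down. It springs back out. Fully in takes about 5 N.
- start_top (a point): Centre of the top of the round start button (28 mm diameter, in a 44 mm black collar of 12 mm height on the case), 72 mm above the bench when out; it is pressed straight down.
- tape_measure: Bystander: a tape measure, 71 by 82 by 32 mm, loose on the bench to the left of the case. Origin: centre of its underside.
- driver_green: Bystander: a screwdriver, 50 by 153 by 26 mm, lying loose on the bench in front of the case (robot's side). Origin: centre of its underside.
- caliper: Bystander: a caliper, 68 by 168 by 10 mm, lying loose on the bench to the right of the case. Origin: centre of its underside.

How it is judged:
On the way, in this order (a step that is already met when the one before it is completed fails the run):
1. the dial stands in the click at the long mark (value of joint dial between 1.47 and 1.67 rad and contact force between anything else and dial_cap below 0.2 N), for 0.3 s.
2. the start button is pressed in with the dial at the long mark (value of joint dial between 1.47 and 1.67 rad and value of joint start above 0.0045 m), for 0.05 s.
At the end, for the whole second after the job is handed in: The dial rests in the click at the long mark (joint dial 1.571 +- 0.1 rad), the start button has been pressed in after that (past 4.5 mm) and is out again (under 1.5 mm), and the three bystanders are within 20 mm of where they lay (value of joint dial between 1.47 and 1.67 rad and velocity of joint dial between -0.05 and 0.05 rad/s and value of joint start below 0.0015 m and distance of each of tape_measure, driver_green, caliper from where it was at the start of the episode below 0.02 m); the robot touches nothing.
It fails at once if the start button is pressed while the dial is not at the long mark (value of joint start above 0.0045 m and not (value of joint dial between 1.47 and 1.67 rad)).
It fails at once if the dial is pressed with more than 40 N (contact force between anything else and dial_cap above 40 N).
It fails at once if the tape measure is shifted or lifted by more than 20 mm (distance of tape_measure from where it was at the start of the episode above 0.02 m).
It fails at once if the screwdriver is shifted or lifted by more than 20 mm (distance of driver_green from where it was at the start of the episode above 0.02 m).
It fails at once if the caliper is shifted or lifted by more than 20 mm (distance of caliper from where it was at the start of the episode above 0.02 m).
It also fails if it takes over 51 s, if anything falls off the work surface, if the arm or the gripper's body presses on something with over 40 N, if the wrist force passes 120 N, or if a joint passes its speed limit or range.

## Working session

There is one attempt and no reset: what is moved stays moved. The work goes in short steps, Python scripts to look and compute and a shell command to move; the robot and the scene stay as the last step left them, time stands still between calls to the robot, and variables do not carry over. Pictures are saved under pics/ and viewed, at most 10 in all, crops included, and the job is handed in when it is done.

```bash
ls; mkdir -p pics; python3 - <<'E'
from workcell import status, viewer
import cv2
s=status.state();print(s)
d=viewer.snapshot("top");cv2.imwrite("pics/top0.png",d["color"][:,:,::-1]);print(d["intrinsics"],d["dist"],d["rvec"],d["tvec"])
import pickle;pickle.dump(d,open("top0.pkl","wb"))
E
```

```text
pics
{'time': 0.0, 'q': array([-1.28308998,  0.47781135,  0.02230212,  1.55643683, -0.01150334,
        1.10934878, -0.08307407]), 'dq': array([ 0.00057214, -0.00160295,  0.00024225,  0.00224801, -0.00128476,
       -0.00062503, -0.00049074]), 'joint_torque': array([ 4.23439287e-04, -5.96453476e+01,  1.60813205e+00, -2.81180549e+01,
        1.25112713e-02,  9.45131615e-03,  4.52713903e-05]), 'ee_pos': array([0.26000735, 0.62226016, 0.23032365]), 'tcp_rot': array([[-9.22716702e-01,  3.85478292e-01, -6.11295279e-04],
       [ 3.85478758e-01,  9.22715004e-01, -1.77448680e-03],
       [-1.19974817e-04, -1.87298996e-03, -9.99998239e-01]]), 'contact_force': array([ 0.14943986, -0.08982133,  0.05984825]), 'ft_torque': array([-0.03933716, -0.01102749, -0.0270612 ]), 'gripper_force': 0.0, 'finger_gap': 0.9972946155701862}
[[399.3326461    0.         323.54397374]
 [  0.         399.3326461  198.99173343]
 [  0.           0.           1.        ]] [-0.03617481  0.          0.          0.          0.        ] [ 2.18475408 -2.13796252  0.08855797] [0.11620229 0.56687937 1.04495631]
```

View pics/top0.png

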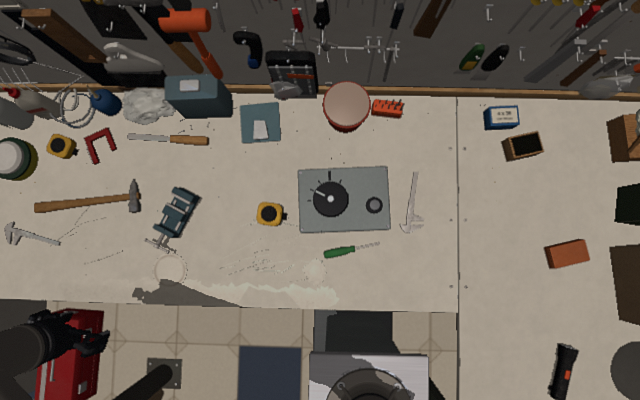

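The controller sits at about (344,199), with the dial at (331,199) and the button at (374,205). The tape measure is at (270,214), the screwdriver at (350,250) and the caliper at (412,205). I'll enlarge a crop to read them more closely.

```bash
cat > h.py <<'E'
import numpy as np, cv2, pickle
def px2w(d,u,v,z):
    n=cv2.undistortPoints(np.array([[[u,v]]],float),d["intrinsics"],d["dist"])[0,0]
    R=cv2.Rodrigues(np.array(d["rvec"],float))[0]; t=np.array(d["tvec"],float).ravel()
    c=-R.T@t; r=R.T@np.array([n[0],n[1],1.])
    return c+r*(z-c[2])/r[2]
def w2px(d,p):
    return cv2.projectPoints(np.array([p],float),np.array(d["rvec"],float),np.array(d["tvec"],float),d["intrinsics"],d["dist"])[0].ravel()
E
python3 - <<'E'
import cv2,pickle
d=pickle.load(open("top0.pkl","rb"))
c=d["color"][160:240,290:398,::-1]
cv2.imwrite("pics/crop0.png",cv2.resize(c,None,fx=7,fy=7,interpolation=cv2.INTER_CUBIC))
E
```

```text
(no output)
```

View pics/crop0.png

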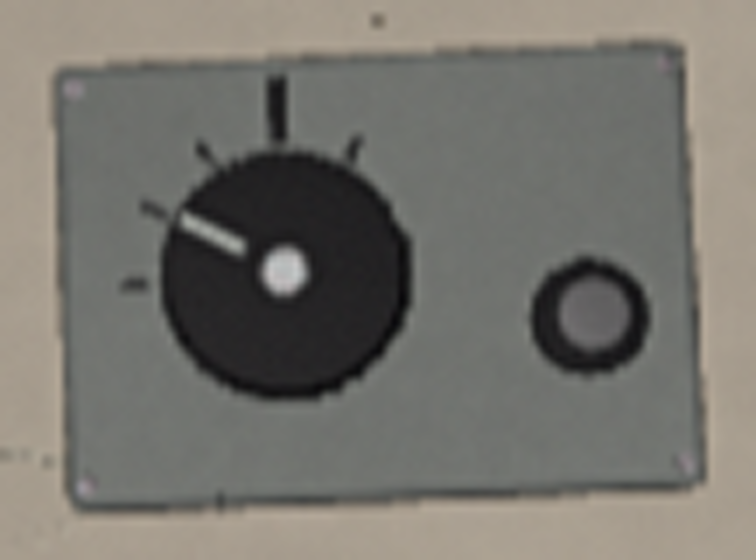

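The crop shows the pointer (212,232) at the second mark, so the dial is in click 0.524 and needs +60°. The dial centre is at (285,271), the long mark at (278,108) and the button at (594,313).

```bash
python3 - <<'E'
from h import *
d=pickle.load(open("top0.pkl","rb"))
f=lambda u,v,z:px2w(d,290+(u+.5)/7-.5,160+(v+.5)/7-.5,z)
D=f(285,271,.076);L=f(278,108,.05);B=f(594,313,.072);P=f(212,232,.076)
print(D,L,B,P)
print(np.linalg.norm((L-D)[:2]),np.linalg.norm((B-D)[:2]),"exp .064",np.hypot(20,113))
db=B-D; yaw=np.arctan2(db[1],db[0])-np.arctan2(-113,-20); print("yaw",yaw, np.arctan2((L-D)[1],(L-D)[0]))
a=np.arctan2((P-D)[1],(P-D)[0]);print("dial",np.pi/2+yaw-a)
for n,(u,v) in dict(ul=(60,75),ur=(680,45),lr=(700,488),ll=(75,507)).items(): print(n,f(u,v,.05))
from workcell import status
# depth check
R=cv2.Rodrigues(np.array(d["rvec"],float))[0];t=np.array(d["tvec"]).ravel()
for q,n in ((D,'D'),(B,'B')):
    u,v=w2px(d,q).round().astype(int);dz=np.median(d["range_z"][v-1:v+2,u-1:u+2]);print(n,dz,(R@q+t)[2])
for n,(u,v,z) in dict(tape=(270,214,.03),drv=(350,250,.02),cal=(412,205,.01)).items(): print(n,px2w(d,u,v,z))
E
```

```text
[0.56175179 0.11024493 0.076     ] [0.6264731  0.11424996 0.05      ] [ 0.54899072 -0.00373682  0.072     ] [0.57562683 0.1374169  0.076     ]
0.064845105789754 0.11469387362852432 exp .064 114.75626344561765
yaw 0.06368409963547528 0.061802308172291195
dial 0.5358056270286975
ul [0.63753334 0.1973799  0.05      ]
ur [ 0.65372177 -0.03777086  0.05      ]
lr [ 0.4861794 -0.0463511  0.05     ]
ll [0.47399383 0.18703485 0.05      ]
D 1.027085 1.0274234883514104
B 1.0279094 1.027946506303026
tape [0.52066337 0.27137592 0.03      ]
drv [0.42935856 0.0546756  0.02      ]
cal [ 0.55471632 -0.11299113  0.01      ]
```

```bash
python3 -m handwheel '[[[0,0,0],-5.68,-1],[[0,0,0],-5.68,-1],[[0,0,0],-5.68,-1],[[0,0,0],-5.68,-1],[[-0.018,-0.029,0],0,-1],[[-0.018,-0.029,0],0,-1],[[-0.018,-0.029,0],0,-1],[[-0.018,-0.029,0],0,-1],[[-0.018,-0.029,0],0,-1],[[-0.018,-0.029,0],0,-1]]' 20
```

```text
time: 0.88
ee_pos: [0.3688, 0.447, 0.2308]
tcp_rot: [[-1.0, -0.001, -0.001], [-0.001, 1.0, -0.001], [0.001, -0.001, -1.0]]
contact_force: [0.9, 0.7, 0.0]
finger_gap: -0.004
gripper_force: 0.0
```

```bash
python3 -m handwheel '[[[-0.018,-0.029,0],0,-1],[[-0.018,-0.029,0],0,-1],[[-0.018,-0.029,0],0,-1],[[-0.018,-0.029,0],0,-1],[[-0.018,-0.029,0],0,-1],[[-0.018,-0.029,0],0,-1],[[-0.018,-0.029,0],0,-1],[[-0.018,-0.029,0],0,-1],[[0,0,0.02],0,-1],[[0,0,0],0,-1]]'
```

```text
time: 1.72
ee_pos: [0.512, 0.2135, 0.2085]
tcp_rot: [[-1.0, 0.004, -0.004], [0.004, 1.0, -0.003], [0.004, -0.003, -1.0]]
contact_force: [-1.3, -0.0, -0.4]
finger_gap: 0.001
gripper_force: 0.0
```

```bash
python3 -m handwheel '[[[-0.016,-0.025,0],0,-1],[[-0.016,-0.025,0],0,-1],[[-0.016,-0.025,0],0,-1],[[0,0,0.03],0,-1],[[0,0,0.03],0,-1],[[0,0,0.03],0,-1],[[0,0,0.02],0,-1],[[0,0,0],0,-1],[[0,0,0],0,-1]]'; python3 - <<'E'
from workcell import status,viewer
import cv2
for n in("wrist","scene"):
    d=viewer.snapshot(n);cv2.imwrite(f"pics/{n}1.png",d["color"][:,:,::-1])
s=status.state();print(s["ee_pos"],s["contact_force"])
E
```

```text
time: 2.47
ee_pos: [0.5596, 0.1429, 0.1008]
tcp_rot: [[-1.0, -0.002, -0.003], [-0.002, 1.0, -0.0], [0.003, -0.0, -1.0]]
contact_force: [0.6, 0.1, 0.5]
finger_gap: 0.002
gripper_force: 0.0
[0.56145414 0.14297396 0.10283094] [ 0.37677174 -0.92297876  0.65160018]
```

View pics/wrist1.png

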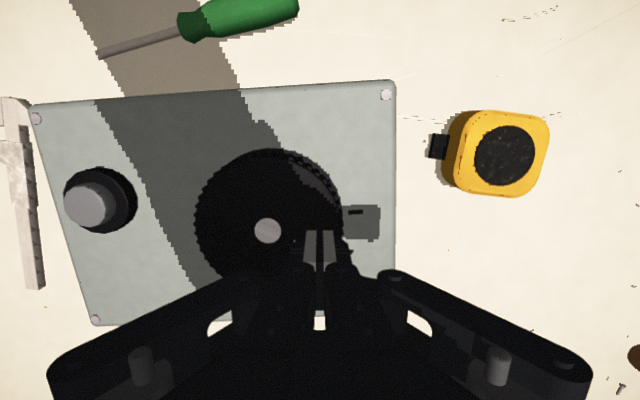

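The wrist view shows the closed fingertips at (320,245) above the dial, to the left of its hub at (267,230), as intended. Next I lower gently.

```bash
python3 -m handwheel '[[[0,-0.004,0.012],0,-1],[[0,0,0.01],0,-1],[[0,0,0.002],0,-1],[[0,0,0],0,-1],[[0,0,0],0,-1]]'; python3 -m handwheel '[[[0,0,0.002],0,-1],[[0,0,0.001],0,-1],[[0,0,0],0,-1],[[0,0,0],0,-1]]';
```

```text
time: 2.98
ee_pos: [0.5605, 0.138, 0.0772]
tcp_rot: [[-1.0, -0.001, -0.0], [-0.001, 1.0, -0.0], [0.0, -0.0, -1.0]]
contact_force: [-0.1, -0.7, 0.1]
finger_gap: -0.0
gripper_force: 0.0
time: 3.32
ee_pos: [0.561, 0.1383, 0.0748]
tcp_rot: [[-1.0, -0.001, 0.001], [-0.001, 1.0, 0.0], [-0.001, 0.0, -1.0]]
contact_force: [0.0, 0.6, 4.6]
finger_gap: -0.003
gripper_force: 2.1
```

```bash
python3 -m handwheel '[[[0,0,0.002],0,-1],[[0,0,0.002],0,-1],[[0,0,0],0,-1],[[0,0,0],0,-1]]';
```

```text
time: 3.65
ee_pos: [0.5612, 0.1383, 0.0712]
tcp_rot: [[-1.0, -0.001, 0.001], [-0.001, 1.0, 0.001], [-0.001, 0.001, -1.0]]
contact_force: [-2.3, -0.3, 10.2]
finger_gap: -0.001
gripper_force: 4.6
```

```bash
python3 -m handwheel '[[[-0.0024,-0.0001,0],5,-1],[[-0.0024,-0.0001,0],5,-1],[[-0.0024,-0.0001,0],5,-1],[[-0.0024,-0.0001,0],5,-1],[[-0.0024,-0.0001,0],5,-1],[[-0.0024,-0.0001,0],5,-1],[[-0.0024,-0.0001,0],5,-1],[[-0.0024,-0.0001,0],5,-1],[[-0.0024,-0.0001,0],5,-1],[[-0.0024,-0.0001,0],5,-1]]'; python3 -m handwheel '[[[0,0,0],0,-1],[[0,0,0],0,-1]]'; python3 - <<'E'
from workcell import viewer
import cv2,numpy as np
a=viewer.snapshot("top")["color"][160:240,290:398,::-1]
b=viewer.snapshot("wrist")["color"][100:340,140:460,::-1]
b=cv2.resize(b,(400,300));a=cv2.resize(a,(400,300),interpolation=cv2.INTER_CUBIC)
cv2.imwrite("pics/m2.png",np.hstack([a,b]))
E
```

```text
time: 4.48
ee_pos: [0.5819, 0.1278, 0.0711]
tcp_rot: [[-0.64, 0.769, 0.0], [0.769, 0.64, 0.0], [-0.0, 0.0, -1.0]]
contact_force: [-2.9, -1.7, 9.7]
finger_gap: 0.002
gripper_force: 4.7
time: 4.65
ee_pos: [0.582, 0.1277, 0.0711]
tcp_rot: [[-0.643, 0.766, 0.001], [0.766, 0.643, -0.0], [-0.001, 0.0, -1.0]]
contact_force: [-1.8, -1.3, 9.1]
finger_gap: -0.003
gripper_force: 4.7
```

View pics/m2.png

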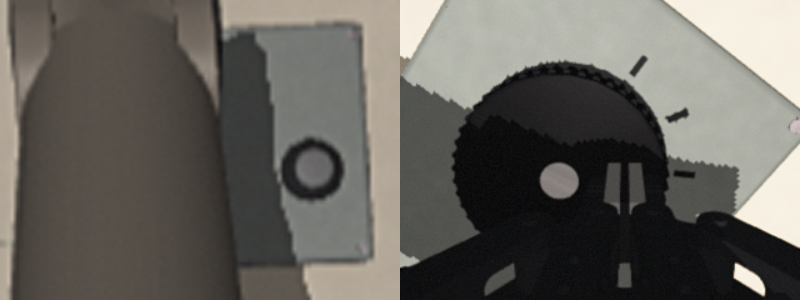

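The top view is blocked by the arm. In the wrist view the gripper hides the pointer. I'll finish the arc, lift and look.

```bash
python3 -m handwheel '[[[-0.0024,-0.0001,0],5,-1],[[-0.0024,-0.0001,0],5,-1],[[0,0,0],0,-1],[[0,0,-0.004],0,-1],[[0,0,-0.02],0,-1],[[0,0.03,-0.03],0,-1],[[0,0.04,0],0,-1],[[0,0.04,0],0,-1],[[0,0,0],0,-1],[[0,0,0],0,-1]]'; python3 - <<'E'
from workcell import viewer
import cv2,numpy as np
a=viewer.snapshot("top")["color"][160:240,290:398,::-1]
b=viewer.snapshot("wrist")["color"][:,:,::-1]
b=cv2.resize(b,(400,300));a=cv2.resize(a,(400,300),interpolation=cv2.INTER_CUBIC)
cv2.imwrite("pics/m3.png",np.hstack([a,b]))
E
```

```text
time: 5.58
ee_pos: [0.68, 0.181, 0.1227]
tcp_rot: [[-0.503, 0.864, -0.0], [0.864, 0.503, -0.0], [0.0, -0.0, -1.0]]
contact_force: [-0.8, 0.1, 0.1]
finger_gap: 0.001
gripper_force: 0.0
```

View pics/m3.png

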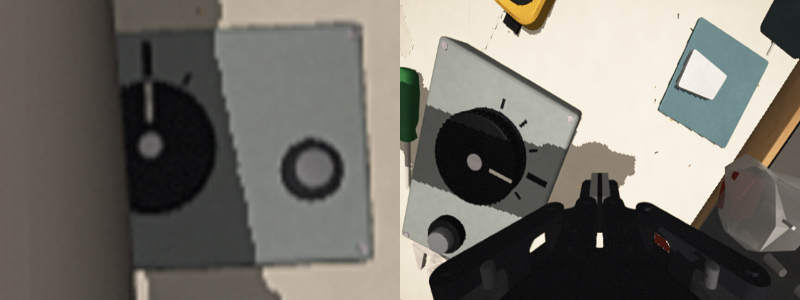

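The pointer (150,100) lines up with the long mark in both views, so the dial is in place. Next is the button.

```bash
python3 -m handwheel '[[[-0.0156,-0.0344,0],0,-1],[[-0.0156,-0.0344,0],0,-1],[[-0.0156,-0.0344,0],0,-1],[[-0.0156,-0.0344,0],0,-1],[[-0.0156,-0.0344,0],0,-1],[[-0.0156,-0.0344,0],0,-1],[[0,0,0.02],0,-1],[[0,0,0],0,-1],[[0,0,0],0,-1],[[0,0,0],0,-1]]'
```

```text
time: 6.52
ee_pos: [0.5477, -0.0044, 0.1043]
tcp_rot: [[-0.502, 0.865, 0.0], [0.865, 0.502, 0.001], [0.0, 0.001, -1.0]]
contact_force: [0.2, 0.4, 1.0]
finger_gap: -0.003
gripper_force: 0.0
```

```bash
python3 -m handwheel '[[[0,0,0.02],0,-1],[[0,0,0.008],0,-1],[[0,0,0.004],0,-1],[[0,0,0.003],0,-1],[[0,0,0.002],0,-1],[[0,0,0.0015],0,-1],[[0,0,0],0,-1],[[0,0,0],0,-1],[[0,0,0],0,-1]]'
```

```text
time: 7.27
ee_pos: [0.5474, -0.0044, 0.0661]
tcp_rot: [[-0.501, 0.865, -0.0], [0.865, 0.501, 0.001], [0.001, 0.001, -1.0]]
contact_force: [-4.0, 2.0, 7.9]
finger_gap: -0.0
gripper_force: 3.8
```

```bash
python3 -m handwheel '[[[0,0,0.001],0,-1],[[0,0,0],0,-1],[[0,0,0],0,-1]]'; python3 -m handwheel '[[[0,0,-0.01],0,-1],[[0,0,-0.03],0,-1],[[0,0,-0.03],0,-1],[[0.0,-0.04,-0.03],0,-1],[[0,-0.04,0],0,-1],[[0,-0.04,0],0,-1],[[0,-0.04,0],0,-1],[[0,-0.04,0],0,-1],[[0,0,0],0,-1],[[0,0,0],0,-1]]'; python3 - <<'E'
from workcell import viewer
import cv2,numpy as np
a=viewer.snapshot("top")["color"][140:270,240:430,::-1]
b=viewer.snapshot("wrist")["color"][:,:,::-1]
b=cv2.resize(b,(400,300));a=cv2.resize(a,(400,300),interpolation=cv2.INTER_CUBIC)
cv2.imwrite("pics/m4.png",np.hstack([a,b]))
E
```

```text
time: 7.52
ee_pos: [0.5474, -0.0044, 0.0659]
tcp_rot: [[-0.501, 0.865, -0.0], [0.865, 0.501, 0.002], [0.002, 0.001, -1.0]]
contact_force: [-6.5, 2.7, 17.3]
finger_gap: 0.004
gripper_force: 8.4
time: 8.35
ee_pos: [0.3787, -0.103, 0.1597]
tcp_rot: [[-0.498, 0.867, 0.001], [0.867, 0.498, 0.001], [0.001, 0.002, -1.0]]
contact_force: [0.6, -0.3, 0.5]
finger_gap: 0.001
gripper_force: 0.0
```

View pics/m4.png

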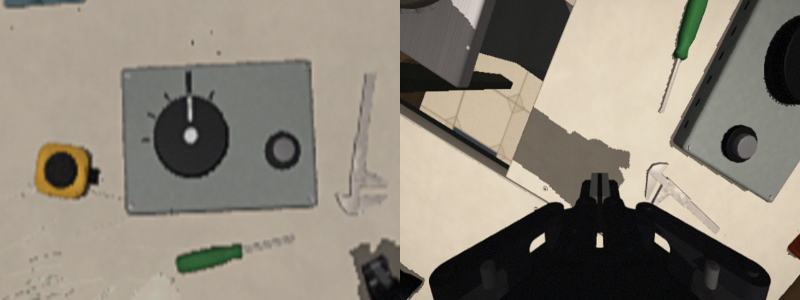

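The button bottomed out at 17 N and is back out. The pointer (190,105) stands at the long mark (188,80), the three bystanders haven't moved, and the arm is clear.

```bash
python3 -c "
from workcell import robot;print(robot.sign_off())"
```

```text
the job is handed in; nothing more can be done
None
```

The dial is clicked in at the long mark, the start button was pressed fully in and came back out, the tape measure, screwdriver and caliper lie where they were, and the job is handed in; no verdict was shown.

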